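# Find the tin that rattles and hold it out

### The job

One of the three identical closed tins on the wooden tray holds loose steel mixing balls; the other two are packed tight with clay. Lift and shake the tins to find the one that rattles, setting every tin that stays silent back upright in the tray, and then hold the rattling tin out over the white dish, upright and still, about a hand's width above it. Finish while still holding it there, with the rest of the desk left as it was.

Things in the scene. Friction and masses are not known exactly. Their poses are not given: they have to be found in the camera images.
- tin_a: one of three identical flat closed aluminium tins, 110 mm long (its x) by 62 mm wide (its y), 40 mm high, 180 to 255 g (the weight does not tell the contents); origin at the centre of the underside. One of them, any of the three, holds 3 loose steel balls (20 mm, 33 g each) that knock to and fro in its 102 by 54 by 32 mm inside when shaken briskly; the others are packed with 99 g of clay and nothing moves in them
- tin_b: one of three identical flat closed aluminium tins, 110 mm long (its x) by 62 mm wide (its y), 40 mm high, 180 to 255 g (the weight does not tell the contents); origin at the centre of the underside. One of them, any of the three, holds 3 loose steel balls (20 mm, 33 g each) that knock to and fro in its 102 by 54 by 32 mm inside when shaken briskly; the others are packed with 99 g of clay and nothing moves in them
- tin_c: one of three identical flat closed aluminium tins, 110 mm long (its x) by 62 mm wide (its y), 40 mm high, 180 to 255 g (the weight does not tell the contents); origin at the centre of the underside. One of them, any of the three, holds 3 loose steel balls (20 mm, 33 g each) that knock to and fro in its 102 by 54 by 32 mm inside when shaken briskly; the others are packed with 99 g of clay and nothing moves in them
- tray: shallow wooden tray on the table, does not move, outside 160 mm (its x) by 410 mm (its y), rim 22 mm high, walls 8 mm thick, inner floor 8 mm above the table; origin at the centre of the underside. The three tins lie on its inner floor side by side in a row along the tray's y axis, about 125 mm apart, their lengths along the tray's x axis
- dish: shallow white ceramic mixing dish, does not move, 120 mm in diameter, 26 mm high, on the table beyond the tray; origin at the centre of the underside. The place over which the tin is held out
- glue: bystander: white glue bottle with red cone cap, 54 mm in diameter, 160 mm high; origin at the centre of the underside
- liner: bystander: yellow paint bottle with orange cone tip, 48 mm in diameter, 140 mm high; origin at the centre of the underside
- jar_blue: bystander: blue paint jar with white lid beside the dish, 49 mm in diameter, 54 mm high; origin at the centre of the underside
- jar_green: bystander: green paint jar with black lid, 49 mm in diameter, 54 mm high; origin at the centre of the underside
- cup: bystander: empty white plastic cup, 72 mm across the rim, 95 mm high; origin at the centre of the underside
- knife: bystander: wooden modelling knife lying on the table beside one end of the tray, 165 mm long (its x), 18 mm wide, 9 mm thick; origin in the middle of its underside
Not all that is in view belongs to the job. There is more than one size of the dish; the job needs the middle-sized.

How it is judged (in metres and radians):
On the way:
1. the tin with the loose balls is held clear of the tray and shaken so that the balls knock audibly against its walls (((distance between ball_0_c0 and tin_a below 0.065 m and height (world z) of tin_a above 0.03 m and contact force between the fingers and tin_a above 1 N and contact force between any of ball_0_c0, ball_1_c0, ball_2_c0 and tin_a above 1.2 N) or (distance between ball_0_c0 and tin_b below 0.065 m and height (world z) of tin_b above 0.03 m and contact force between the fingers and tin_b above 1 N and contact force between any of ball_0_c0, ball_1_c0, ball_2_c0 and tin_b above 1.2 N) or (distance between ball_0_c0 and tin_c below 0.065 m and height (world z) of tin_c above 0.03 m and contact force between the fingers and tin_c above 1 N and contact force between any of ball_0_c0, ball_1_c0, ball_2_c0 and tin_c above 1.2 N))).
At the end, for the whole second after the job is handed in: the tin with the loose balls is gripped over the dish: centre within 50 mm of the dish centre, underside 60 to 300 mm above the table, upright within 0.2 rad, still, touching nothing else; the two clay tins stand upright, at rest and untouched on the tray floor (((distance between ball_0_c0 and tin_a below 0.065 m and (height (world z) of tin_a between 0.06 and 0.3 m and horizontal distance between tin_a and dish below 0.05 m and angle between tin_a's own z axis and vertical below 0.2 rad and linear speed of tin_a below 0.03 m/s and angular speed of tin_a below 0.3 rad/s and contact force between the fingers and tin_a above 1 N and contact force between tin_a and dish below 0.05 N and contact force between tin_a and tray below 0.05 N and contact force between tin_a and glue below 0.05 N and contact force between tin_a and liner below 0.05 N and contact force between tin_a and jar_blue below 0.05 N and contact force between tin_a and jar_green below 0.05 N and contact force between tin_a and cup below 0.05 N and contact force between tin_a and knife below 0.05 N and contact force between tin_a and tin_b below 0.05 N and contact force between tin_a and tin_c below 0.05 N) and (x of tin_b in the frame of tray between -0.05 and 0.05 m and y of tin_b in the frame of tray between -0.175 and 0.175 m and z of tin_b in the frame of tray between 0.004 and 0.013 m and angle between tin_b's own z axis and vertical below 0.1 rad and linear speed of tin_b below 0.02 m/s and contact force between tin_b and the arm below 0.05 N and contact force between tin_b and the fingers below 0.05 N) and (x of tin_c in the frame of tray between -0.05 and 0.05 m and y of tin_c in the frame of tray between -0.175 and 0.175 m and z of tin_c in the frame of tray between 0.004 and 0.013 m and angle between tin_c's own z axis and vertical below 0.1 rad and linear speed of tin_c below 0.02 m/s and contact force between tin_c and the arm below 0.05 N and contact force between tin_c and the fingers below 0.05 N)) or (distance between ball_0_c0 and tin_b below 0.065 m and (height (world z) of tin_b between 0.06 and 0.3 m and horizontal distance between tin_b and dish below 0.05 m and angle between tin_b's own z axis and vertical below 0.2 rad and linear speed of tin_b below 0.03 m/s and angular speed of tin_b below 0.3 rad/s and contact force between the fingers and tin_b above 1 N and contact force between tin_b and dish below 0.05 N and contact force between tin_b and tray below 0.05 N and contact force between tin_b and glue below 0.05 N and contact force between tin_b and liner below 0.05 N and contact force between tin_b and jar_blue below 0.05 N and contact force between tin_b and jar_green below 0.05 N and contact force between tin_b and cup below 0.05 N and contact force between tin_b and knife below 0.05 N and contact force between tin_b and tin_a below 0.05 N and contact force between tin_b and tin_c below 0.05 N) and (x of tin_a in the frame of tray between -0.05 and 0.05 m and y of tin_a in the frame of tray between -0.175 and 0.175 m and z of tin_a in the frame of tray between 0.004 and 0.013 m and angle between tin_a's own z axis and vertical below 0.1 rad and linear speed of tin_a below 0.02 m/s and contact force between tin_a and the arm below 0.05 N and contact force between tin_a and the fingers below 0.05 N) and (x of tin_c in the frame of tray between -0.05 and 0.05 m and y of tin_c in the frame of tray between -0.175 and 0.175 m and z of tin_c in the frame of tray between 0.004 and 0.013 m and angle between tin_c's own z axis and vertical below 0.1 rad and linear speed of tin_c below 0.02 m/s and contact force between tin_c and the arm below 0.05 N and contact force between tin_c and the fingers below 0.05 N)) or (distance between ball_0_c0 and tin_c below 0.065 m and (height (world z) of tin_c between 0.06 and 0.3 m and horizontal distance between tin_c and dish below 0.05 m and angle between tin_c's own z axis and vertical below 0.2 rad and linear speed of tin_c below 0.03 m/s and angular speed of tin_c below 0.3 rad/s and contact force between the fingers and tin_c above 1 N and contact force between tin_c and dish below 0.05 N and contact force between tin_c and tray below 0.05 N and contact force between tin_c and glue below 0.05 N and contact force between tin_c and liner below 0.05 N and contact force between tin_c and jar_blue below 0.05 N and contact force between tin_c and jar_green below 0.05 N and contact force between tin_c and cup below 0.05 N and contact force between tin_c and knife below 0.05 N and contact force between tin_c and tin_a below 0.05 N and contact force between tin_c and tin_b below 0.05 N) and (x of tin_a in the frame of tray between -0.05 and 0.05 m and y of tin_a in the frame of tray between -0.175 and 0.175 m and z of tin_a in the frame of tray between 0.004 and 0.013 m and angle between tin_a's own z axis and vertical below 0.1 rad and linear speed of tin_a below 0.02 m/s and contact force between tin_a and the arm below 0.05 N and contact force between tin_a and the fingers below 0.05 N) and (x of tin_b in the frame of tray between -0.05 and 0.05 m and y of tin_b in the frame of tray between -0.175 and 0.175 m and z of tin_b in the frame of tray between 0.004 and 0.013 m and angle between tin_b's own z axis and vertical below 0.1 rad and linear speed of tin_b below 0.02 m/s and contact force between tin_b and the arm below 0.05 N and contact force between tin_b and the fingers below 0.05 N)))); the arm keeps its last pose, push and grip.
It fails at once if a bystander is moved by more than 30 mm or knocked over (distance of any of glue, liner, jar_blue, jar_green, cup, knife from where it was at the start of the episode above 0.03 m or angle between any of glue, liner, jar_blue, jar_green, cup, knife's own z axis and vertical above 0.4 rad).
It also fails if it takes over 72 s, if anything falls off the work surface, if the arm or the gripper's body presses on something with over 40 N, if the wrist force passes 120 N, or if a joint passes its speed limit or range.

### The arm

A 6-joint arm with a two-finger parallel gripper is mounted at the origin on the work surface. World frame = base frame: x ahead of the robot, y to its left, z up, the work surface at z = 0. Lengths are in mm, angles in rad, forces in N, time in s.
With the tool pointing down it reaches from about 350 to 775 mm from the base axis. Payload 7.3 kg.
Tool frame: the origin (TCP) lies at the very end of the fingers, on their centre line; the grasp point (between the pads) lies 19 mm behind it (pinch_z is the distance from the TCP to the grasp point, in mm); z points along the fingers, y is the direction in which the jaws open and shut (so a half turn about z gives the same grasp; the last joint's range is limited). The gripper opens to 92 mm and grips with 3 to 60 N. Pads are 19 mm wide; open, the fingers measure 130 mm over their backs; the gripper's body (75 mm by 190 mm) begins 47 mm behind the grasp point.
Start: joints at [-1.251, 0.342, 1.524, -0, 1.275, -0.146], TCP at [235.821, -469.077, 226.741] pointing down, gripper open.
Joint ranges: [-2.53, 2.53], [-0.77, 2.02], [0.04, 2.7], [-1, 4.14], [0.28, 2.66], [-3.11, 3.11]. Speed limits (rad/s): [2.57, 2.57, 3.14, 3.14, 3.14, 3.14].

### API

Orientations are given as [roll, pitch, yaw] about the fixed x, y, z axes, in that order (R = Rz(yaw) Ry(pitch) Rx(roll)).
In Python, from plant import * gives the robot as it stands.
- The arm moves only by the tool step_arm, never from a script. Its argument "moves" is one flat list of numbers, 7 for each row, row after row: the shift along the tool's x, y, z scaled (see below), then the turn, a rotation vector about the tool's x, y, z scaled (see below), then the closure, from -1 (fully open) to 1 (shut). A call has 1 to 8 rows; each row shifts and turns the pose as measured when the row begins, along the tool's axes as they then stand; what a row does not reach is not made up. The controller multiplies each number of a shift by 2 cm and each number of a turn by 4 degrees. A row lasts 1/12 s, in which the tool goes at most 41.7 mm and 7.16 degrees, less where a joint would pass 70% of its speed; a pose out of reach is approached as far as the arm can. A call with a number of a shift or a turn outside -1 to 1 is refused whole. A call with a gripper value outside its range is refused whole. The fingers move at their own pace and stop on an object; the grip force is fixed at half the most. Time passes only in rows, so rows that do not move let the fingers close. It gives the time, the measured TCP pose, the force and the opening at its end, in the units of the state.
- get_obs(): the state, without advancing time (a new reading comes with each control period).
- capture(name): name is "scene" or "top" or "wrist"; returns the picture (384x512x3 uint8, red, green, blue); there is no depth.
- get_calibration(name): a dict with "mtx" (3x3 intrinsics, pixels), "k1" (the pictures are not rectified: a ray, as slopes to the right and down, at radius r is drawn at 1 + k1 r^2 times it, then the intrinsics apply), "eye" and "orientation" of the camera in the world; the wrist camera has in their place "mount" (4x4, takes a point from camera to tool coordinates, whose origin is the TCP and whose axes are the flange's). Camera axes: x right, y down, z forward; pixel columns grow to the right and rows downward; lengths in mm; the calibration is good to about 2 mm. A picture is of the moment at which its call begins: read the wrist's pose just before it. get_calibration takes no time and is no camera call.
- close_job(): hands the job in, once; it reports no verdict.
The state is a dict: "time": time; "joint_positions": joint angles; "dq": joint speeds; "tau": joint torques, N m; "tool_pos": TCP position; "tcp_rot": TCP orientation; "contact_force": force on the tool from outside, world axes, zero at the start; "moment": the same for the moment, N m; "grip_width": finger opening in mm.
Only numpy, scipy, OpenCV 4.12 (cv2) and the standard library are available. Lean on these libraries where they do the work, as an engineer would, in place of code of your own. Each camera call takes 0.05 s, during which the arm holds its last target.

## Working session

There is one attempt and no reset: what is moved stays moved. The work goes in short steps, Python scripts to look and compute and a tool call to move; the robot and the scene stay as the last step left them, time stands still between calls to the robot, and variables do not carry over. Pictures are saved under pics/ and viewed, and the job is handed in when it is done.

Besides the shell and the picture viewer there is one more tool, called after "Emit:" as a command line: name --argument value ..., lists and objects as JSON in quotes. step_arm: Moves the arm, as the interface text tells. Shifts and turns lie within -1 to 1; 1 stands for 2 cm of shift or 4 degrees of turn. Its arguments: {"type":"object","properties":{"moves":{"type":"array"}},"required":["moves"]}

```bash
mkdir -p pics; ls; python3 - <<'E'
from plant import *
import cv2
o=get_obs(); print(o)
for n in ["scene","top","wrist"]:
    print(n,get_calibration(n))
    cv2.imwrite(f"pics/{n}0.png",cv2.cvtColor(capture(n),cv2.COLOR_RGB2BGR))
E
```

```text
pics
{'time': 0.0, 'joint_positions': array([-1.25097360e+00,  3.42721022e-01,  1.52500641e+00, -2.07348472e-05,
        1.27540766e+00, -1.45986382e-01]), 'dq': array([-2.85723650e-04,  2.93275643e-04,  5.05192745e-04, -2.13222752e-04,
       -1.39705021e-03, -1.12845383e-05]), 'tau': array([-4.11077126e-03, -4.31256652e+01, -2.44223177e+01,  7.13164313e-02,
        5.61437826e-02, -1.08575796e-04]), 'tool_pos': array([ 235.69302106, -468.66544434,  226.04955414]), 'tcp_rot': array([-3.14006374e+00, -2.04759110e-04,  4.65815008e-01]), 'contact_force': array([ 0.86061788, -0.19778796, -0.24326808]), 'moment': array([ 0.00480924, -0.06651089, -0.00232818]), 'grip_width': 91.58006003665021}
scene {'mtx': array([[414.99999743,   0.        , 256.12939015],
       [  0.        , 414.99999743, 188.75501201],
       [  0.        ,   0.        ,   1.        ]]), 'k1': -0.12729976422089487, 'eye': array([1392.16791243,  481.17757852,  917.47223308]), 'orientation': array([-2.31221558,  0.01509132,  2.10430609])}
top {'mtx': array([[451.63332259,   0.        , 253.55593017],
       [  0.        , 451.63332259, 185.83633274],
       [  0.        ,   0.        ,   1.        ]]), 'k1': -0.0662967282857673, 'eye': array([ 392.55191358,   -6.0414923 , 1250.85113625]), 'orientation': array([-3.01010478,  0.01911635, -1.54479307])}
wrist {'mtx': array([[329.70212915,   0.        , 249.61238861],
       [  0.        , 329.70212915, 190.63186286],
       [  0.        ,   0.        ,   1.        ]]), 'k1': -0.08007098855908558, 'mount': array([[ 1.61956774e-04, -9.62627232e-01, -2.70829811e-01,
         7.23993603e+01],
       [ 9.99999942e-01,  7.48711278e-05,  3.31882881e-04,
        -1.90535039e-01],
       [-2.99202165e-04, -2.70829849e-01,  9.62627188e-01,
        -1.57466860e+02],
       [ 0.00000000e+00,  0.00000000e+00,  0.00000000e+00,
         1.00000000e+00]])}
```

View pics/top0.png

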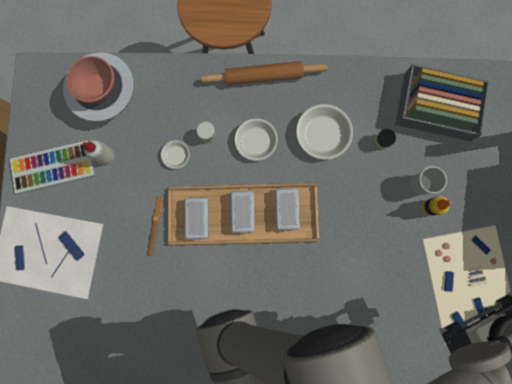

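View pics/scene0.png

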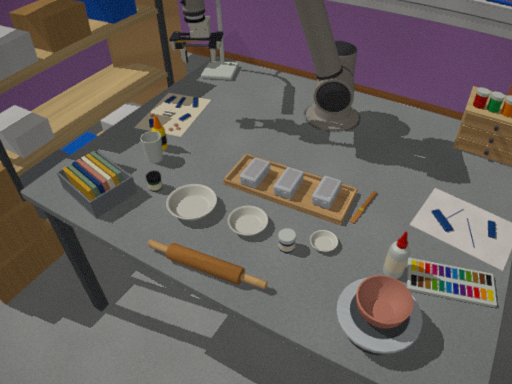

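The top view shows the tins at about (197,218), (242,212) and (288,209). The dishes are at (175,154) small, (256,139) middle and (324,132) large, with jar_blue at (205,131). Next I'll locate them by ray casting.

```bash
cat > h.py <<'E'
from plant import *
import numpy as np, cv2
from scipy.spatial.transform import Rotation as Rn
def ray(name,uv,pose=None):
    c=get_calibration(name)
    uv=np.atleast_2d(np.array(uv,float))
    K=c["mtx"]; d=np.c_[(uv[:,0]-K[0,2])/K[0,0],(uv[:,1]-K[1,2])/K[1,1]]
    s=d.copy()
    for _ in range(20): s=d/(1+c["k1"]*(s**2).sum(1,keepdims=True))
    v=np.c_[s,np.ones(len(s))]
    if name=="wrist":
        R=Rn.from_euler("xyz",pose[1]).as_matrix(); M=c["mount"]
        return R@M[:3,3]+pose[0], v@(R@M[:3,:3]).T
    R=Rn.from_euler("xyz",c["orientation"]).as_matrix()
    return c["eye"], v@R.T
def onz(name,uv,z,pose=None):
    e,v=ray(name,uv,pose); return e+v*((z-e[2])/v[:,2])[:,None]
def shot(name,fn):
    o=get_obs(); im=capture(name); cv2.imwrite(fn,cv2.cvtColor(im,cv2.COLOR_RGB2BGR)); return im,(o["tool_pos"],o["tcp_rot"])
E
python3 - <<'E'
from h import *
im=cv2.imread("pics/top0.png"); hsv=cv2.cvtColor(im,cv2.COLOR_BGR2HSV)
tray=cv2.inRange(hsv,(5,70,60),(30,255,255)); tray[:180]=0;tray[250:]=0;tray[:,:165]=0;tray[:,325:]=0
p=cv2.findContours(tray,0,2)[0]; p=max(p,key=cv2.contourArea)
r=cv2.boxPoints(cv2.minAreaRect(p)); print("tray",r.round(1)); w=onz("top",r,22); print(w.round(0), w.mean(0))
hull=cv2.fillConvexPoly(np.zeros_like(tray),cv2.convexHull(p),255)
t=cv2.inRange(hsv,(85,15,110),(130,255,255))&cv2.erode(hull,np.ones((5,5)))
for q in cv2.findContours(t,0,2)[0]:
    if cv2.contourArea(q)>150:
        b=cv2.boxPoints(cv2.minAreaRect(q)); w=onz("top",b,48)
        e=[w[1]-w[0],w[2]-w[1]]; print("tin",cv2.minAreaRect(q),w.mean(0).round(1),[ (np.linalg.norm(x).round(1),np.degrees(np.arctan2(x[1],x[0])).round(1)) for x in e])
m=cv2.inRange(hsv,(0,0,120),(180,60,255))
for q in cv2.findContours(m[:180],0,2)[0]:
    if cv2.contourArea(q)>150:
        (c,rr)=cv2.minEnclosingCircle(q); w=onz("top",[c,(c[0]+rr,c[1])],26); print("white",np.round(c),round(rr,1),w[0].round(1),np.linalg.norm(w[1]-w[0])*2)
for n,uv,z in [("jarb",(205,131),54),("glue",(95,149),100),("liner",(440,205),100),("cup",(433,180),95),("jarg",(386,139),54),("knifea",(159,197),5),("knifeb",(151,254),5)]:
    print(n,onz("top",uv,z).round(0))
E
```

```text
tray [[166.6 186.2]
 [316.9 182.6]
 [318.3 241.2]
 [168.  244.9]]
[[ 548.  262.   22.]
 [ 568. -152.   22.]
 [ 408. -157.   22.]
 [ 387.  250.   22.]] [477.58594156  50.64733229  22.        ]
white [175. 154.] 14.9 [638.1 241.6  26. ] 83.09057330928783
white [ 62. 159.] 52.6 [617.8 564.3  26. ] 302.7490787684147
white [207. 130.] 11.2 [708.1 155.7  26. ] 62.60487273626951
white [256. 139.] 21.9 [685.4  17.7  26. ] 121.69078726608238
white [326. 130.] 29.8 [ 715.4 -174.7   26. ] 165.81580752379526
white [448. 102.] 31.7 [ 807.1 -522.9   26. ] 183.32456267725357
white [383.  30.] 131.6 [1017.1 -340.6   26. ] 781.627600127531
white [88. 48.] 100.5 [948.4 514.8  26. ] 591.789873612658
jarb [[698. 157.  54.]]
glue [[632. 441. 100.]]
liner [[ 506. -460.  100.]]
cup [[ 571. -445.   95.]]
jarg [[ 687. -335.   54.]]
knifea [[519. 285.   5.]]
knifeb [[361. 300.   5.]]
```

```bash
python3 -c "
import cv2
a=cv2.imread('pics/top0.png')[120:260,140:340]
cv2.imwrite('pics/crop0.png',cv2.resize(a,None,fx=4,fy=4,interpolation=cv2.INTER_CUBIC))"
```

```text
(no output)
```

View pics/crop0.png

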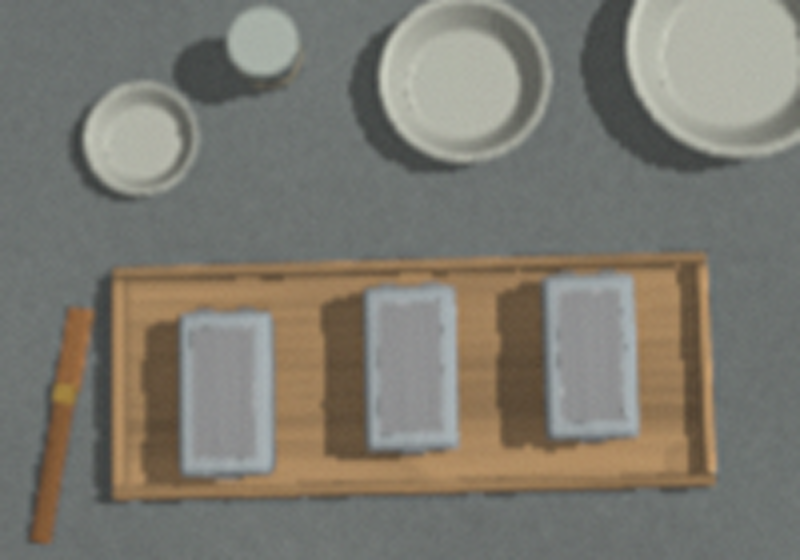

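```bash
python3 - <<'E'
from h import *
im=cv2.imread("pics/top0.png"); hsv=cv2.cvtColor(im,cv2.COLOR_BGR2HSV)
t=cv2.inRange(hsv,(0,0,95),(180,75,255))
t[:188]=0;t[240:]=0;t[:,:175]=0;t[:,310:]=0
for q in cv2.findContours(t,0,2)[0]:
    if cv2.contourArea(q)>150:
        b=cv2.boxPoints(cv2.minAreaRect(q)); w=onz("top",b,48)
        e=[w[1]-w[0],w[2]-w[1]]; print("tin",cv2.minAreaRect(q),w.mean(0).round(1),[ (np.linalg.norm(x).round(1),np.degrees(np.arctan2(x[1],x[0])).round(1)) for x in e])
P=np.array([[113,269],[707,256],[714,484],[114,497]])/4+[140,120]
w=onz("top",P,22);print(w.round(0),w.mean(0).round(1))
for P in [[[181,312],[271,310],[273,472],[182,474]],[[366,288],[455,285],[458,448],[370,452]],[[544,275],[633,271],[638,436],[550,440]]]:
    w=onz("top",np.array(P)/4+[140,120],48);d=w[0]-w[3]+w[1]-w[2];print(w.mean(0).round(1),np.degrees(np.arctan2(d[1],d[0])).round(1),np.linalg.norm(d)/2)
E
```

```text
tin ((196.0, 218.0), (42.0, 24.0), 90.0) [461.  172.7  48. ] [(np.float64(64.8), np.float64(-88.6)), (np.float64(112.2), np.float64(-177.8))]
tin ((242.43106079101562, 211.58767700195312), (42.95389938354492, 24.018770217895508), 88.36341857910156) [481.3  49.   48. ] [(np.float64(64.5), np.float64(-87.0)), (np.float64(114.8), np.float64(-176.9))]
tin ((287.0, 209.0), (42.0, 24.0), 90.0) [491.1 -69.7  48. ] [(np.float64(64.3), np.float64(-88.7)), (np.float64(112.3), np.float64(-179.2))]
[[ 545.  257.   22.]
 [ 564. -152.   22.]
 [ 408. -158.   22.]
 [ 389.  249.   22.]] [476.5  49.2  22. ]
[461.1 170.8  48. ] 2.9 108.27101487577877
[480.1  47.3  48. ] 2.9 109.28923243827893
[491.5 -71.9  48. ] 2.9 110.30965779940188
```

```bash
cat >> h.py <<'E'
def plan(tgt,rpy):
    "remaining shift in the present tool axes (units of 2cm) and in final tool axes; turn in units of 4deg"
    o=get_obs(); R=Rn.from_euler("xyz",o["tcp_rot"]); T=Rn.from_euler("xyz",rpy)
    d=np.array(tgt)-o["tool_pos"]
    print("t",o["time"],"pos",o["tool_pos"].round(1),"rot",o["tcp_rot"].round(3),"F",o["contact_force"].round(2),"M",o["moment"].round(3),"w",o["grip_width"].round(1))
    print("shift now-axes",(R.inv().apply(d)/20).round(2),"final-axes",(T.inv().apply(d)/20).round(2),"turn",(np.degrees((R.inv()*T).as_rotvec())/4).round(2))
E
python3 - <<'E'
from h import *
plan([491,-72,130],[np.pi,0,0.05])
E
```

```text
Traceback (most recent call last):
  File "h.py", line 24, in plan
    print("t",o["time"],"pos",o["tool_pos"].round(1),"rot",o["tcp_rot"].round(3),"F",o["contact_force"].round(2),"M",o["moment"].round(3),"w",o["grip_width"].round(1))
                                                                                                                                              ^^^^^^^^^^^^^^^^^^^^^
AttributeError: 'float' object has no attribute 'round'
```

```bash
sed -i 's/o\["grip_width"\].round(1)/round(o["grip_width"],1)/' h.py
python3 - <<'E'
from h import *
plan([491,-72,130],[np.pi,0,0.05])
E
```

```text
t 0.15 pos [ 235.7 -468.8  226.2] rot [-3.14  -0.     0.466] F [ 0.52 -0.56 -0.38] M [ 0.015 -0.03   0.039] w 91.7
shift now-axes [ 20.31 -11.99   4.83] final-axes [ 13.74 -19.18   4.81] turn [-0.02  0.    5.96]
```

Emit:
step_arm --moves '[0,0,0,0,0,1,-1,0,0,0,0,0,1,-1]'

```text
time: 0.32
tool_pos: [235.6, -468.4, 225.6]
tcp_rot: [-3.139, 0.0, 0.323]
contact_force: [-0.3, -0.7, 0.9]
grip_width: 91.6
```

```bash

python3 - <<'E'
from h import *
plan([491,-72,130],[np.pi,0,0.05])
E
```

```text
t 0.3167 pos [ 235.6 -468.4  225.6] rot [-3.139  0.     0.323] F [-0.3  -0.75  0.95] M [ 0.061 -0.017  0.03 ] w 91.6
shift now-axes [ 18.41 -14.72   4.82] final-axes [ 13.74 -19.16   4.78] turn [-0.04  0.01  3.92]
```

Emit:
step_arm --moves '[0.9,-0.75,0.2,0,0,1,-1,0.85,-0.8,0.2,0,0,1,-1,0.8,-0.85,0.2,0,0,1,-1,0.75,-0.9,0.2,0,0,0.9,-1,0.7,-1,0.25,0,0,0,-1,0.7,-1,0.25,0,0,0,-1,0.7,-1,0.25,0,0,0,-1,0.7,-1,0.25,0,0,0,-1]'

```text
time: 0.98
tool_pos: [340.5, -305.0, 186.7]
tcp_rot: [-3.139, 0.002, 0.024]
contact_force: [0.7, -0.2, 0.1]
grip_width: 91.5
```

Emit:
step_arm --moves '[0.7,-1,0.25,0,0,0,-1,0.7,-1,0.25,0,0,0,-1,0.7,-1,0.25,0,0,0,-1,0.7,-1,0.25,0,0,0,-1,0.7,-1,0.25,0,0,0,-1,0.7,-1,0.25,0,0,0,-1,0.7,-1,0.25,0,0,0,-1]'

```text
time: 1.57
tool_pos: [437.9, -154.1, 149.3]
tcp_rot: [-3.138, 0.004, 0.023]
contact_force: [0.8, -0.4, -0.3]
grip_width: 91.4
```

```bash

python3 - <<'E'
from h import *
plan([491,-72,130],[np.pi,0,0.05])
E
```

```text
t 1.5667 pos [ 437.9 -154.1  149.3] rot [-3.138  0.004  0.023] F [ 0.82 -0.41 -0.31] M [0.073 0.016 0.044] w 91.4
shift now-axes [ 2.76 -4.04  0.97] final-axes [ 2.86 -3.97  0.97] turn [-0.06  0.06 -0.38]
```

Emit:
step_arm --moves '[0.7,-1,0.25,0,0,-0.4,-1,0.7,-1,0.25,0,0,0,-1,0.7,-1,0.25,0,0,0,-1,0.7,-1,0.25,0,0,0,-1,0,0,0,0,0,0,-1]'

```text
time: 1.98
tool_pos: [492.8, -63.6, 126.7]
tcp_rot: [-3.136, 0.006, 0.056]
contact_force: [-1.1, -0.0, 0.4]
grip_width: 91.9
```

```bash

python3 - <<'E'
from h import *
im,p=shot("wrist","pics/w1.png")
plan([491,-72,14],[np.pi,0,0.05]); print(p)
E
```

```text
t 2.0333 pos [492.1 -64.8 126.9] rot [-3.136  0.007  0.056] F [ 0.35 -1.27  0.3 ] M [0.026 0.024 0.047] w 92.0
shift now-axes [-0.04  0.39  5.64] final-axes [-0.07  0.36  5.64] turn [-0.08  0.1   0.09]
(array([492.8246669 , -63.55892495, 126.69243843]), array([-3.13559056,  0.00601831,  0.05567743]))
```

View pics/w1.png

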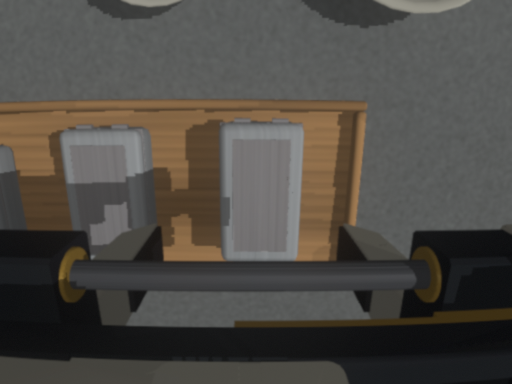

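The wrist view shows the right tin with its top corners at about (221,122), (303,122), (300,260) and (221,260).

```bash

python3 - <<'E'
from h import *
p=([492.8,-63.6,126.7],[-3.1356,.006,.0557])
w=onz("wrist",[(221,122),(303,122),(300,260),(221,260)],48,p); d=w[0]-w[3]+w[1]-w[2];print(w.round(1),w.mean(0),np.degrees(np.arctan2(d[1],d[0])))
E
```

```text
[[ 547.4  -40.    48. ]
 [ 550.7  -97.7   48. ]
 [ 443.2 -106.2   48. ]
 [ 439.6  -43.4   48. ]] [495.22081272 -71.80349053  48.        ] 3.1602881076660783
```

Emit:
step_arm --moves '[0,0.4,0.9,-0.1,0.1,0,-1,0,0,1,0,0,0,-1,0,0,1,0,0,0,-1,0,0,1,0,0,0,-1,0,0,0.9,0,0,0,-1,0,0,0.5,0,0,0,-1]'

```text
time: 2.53
tool_pos: [493.4, -77.6, 20.4]
tcp_rot: [3.135, -0.007, 0.057]
contact_force: [-0.9, 0.0, 1.0]
grip_width: 92.0
```

```bash

python3 - <<'E'
from h import *
plan([492,-72,14],[np.pi,0,0.052])
E
```

```text
t 2.5333 pos [493.4 -77.6  20.4] rot [ 3.135 -0.007  0.057] F [-0.87  0.    0.97] M [0.031 0.069 0.021] w 92.0
shift now-axes [-0.06 -0.28  0.32] final-axes [-0.06 -0.28  0.32] turn [ 0.09 -0.1   0.07]
```

Emit:
step_arm --moves '[0,-0.2,0.25,0.05,-0.05,0,-1,0,0,0,0,0,0,-1,0,0,0,0,0,0,1,0,0,0,0,0,0,1,0,0,0,0,0,0,1,0,0,0,0,0,0,1,0,0,0,0,0,0,1]'

```text
time: 3.12
tool_pos: [492.0, -76.0, 15.9]
tcp_rot: [3.139, -0.002, 0.054]
contact_force: [-0.2, 0.1, -0.9]
grip_width: 63.0
```

```bash

python3 - <<'E'
from h import *
plan([492,-72,14],[np.pi,0,0.052])
E
```

```text
t 3.1167 pos [492.  -76.   15.9] rot [ 3.139e+00 -2.000e-03  5.400e-02] F [-0.24  0.12 -0.86] M [ 0.131  0.016 -0.048] w 63.0
shift now-axes [ 0.01 -0.2   0.09] final-axes [ 0.01 -0.2   0.09] turn [ 0.04 -0.03  0.03]
```

Emit:
step_arm --moves '[0,0,0,0,0,0,1,0,0,0,0,0,0,1,0,0,-0.4,0,0,0,1,0,0,-1,0,0,0,1,0,0,-1,0,0,0,1,0,0,-1,0,0,0,1,0,0,-1,0,0,0,1,0,0,0,0,0,0,1]'

```text
time: 3.78
tool_pos: [490.5, -75.2, 108.9]
tcp_rot: [3.14, 0.001, 0.055]
contact_force: [-0.1, 0.2, -1.8]
grip_width: 61.9
```

```bash

python3 - <<'E'
from h import *
plan([492,-72,14],[np.pi,0,0.052])
shot("wrist","pics/w2.png");shot("scene","pics/s2.png")
E
```

```text
t 3.7833 pos [490.5 -75.2 108.9] rot [3.14e+00 1.00e-03 5.50e-02] F [-0.13  0.19 -1.85] M [-0.017 -0.048  0.029] w 61.9
shift now-axes [ 0.09 -0.16  4.74] final-axes [ 0.08 -0.15  4.74] turn [0.02 0.02 0.04]
```

View pics/s2.png

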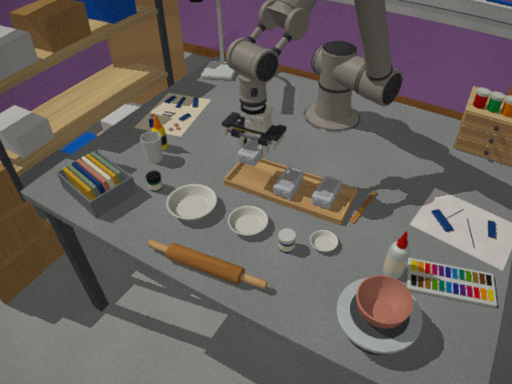

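Tin held. I'll tilt it both ways and shake it, averaging the force and moment readings.

```bash
cat >> h.py <<'E'
def avg(n=8,tag=""):
    F=[];M=[];T=[];t=get_obs()["time"]
    for i in range(n):
        o=get_obs();F.append(o["contact_force"]);M.append(o["moment"]);T.append(o["tau"]);capture("wrist")
    F,M,T=map(np.array,(F,M,T))
    print(tag,"t",t,o["tool_pos"].round(1),"rot",o["tcp_rot"].round(3),"\n F",F.mean(0).round(2),F.std(0).round(2),"M",M.mean(0).round(3),M.std(0).round(3),"tau",T.mean(0).round(3),T.std(0).round(3))
E
python3 -c "
from h import *
avg(8,'level0')"
```

```text
level0 t 3.8833 [488.  -74.5 104.2] rot [-3.14   0.009  0.054] 
 F [-0.03 -0.08 -2.1 ] [0.23 0.59 0.6 ] M [0.024 0.044 0.009] [0.028 0.013 0.02 ] tau [ 2.0000e-02 -4.4362e+01 -2.0467e+01  4.5000e-02 -1.6000e-02 -0.0000e+00] [0.007 0.505 0.388 0.001 0.032 0.   ]
```

Emit:
step_arm --moves '[0,0,-0.4,0,1,0,1,0,0,0,0,1,0,1,0,0,0,0,1,0,1,0,0,0,0,1,0,1,0,0,0,0,1,0,1,0,0,0,0,1,0,1,0,0,0,0,0,0,1,0,0,0,0,0,0,1]'

```text
time: 4.95
tool_pos: [487.5, -75.1, 110.7]
tcp_rot: [3.14, -0.422, 0.053]
contact_force: [-0.5, 0.2, -1.6]
grip_width: 61.9
```

```bash
python3 -c "
from h import *
avg(8,'tilt+')"
```

```text
tilt+ t 4.95 [488.6 -74.9 111. ] rot [ 3.139 -0.424  0.056] 
 F [-0.22 -0.18 -1.8 ] [0.39 0.37 0.61] M [-0.002  0.366 -0.008] [0.033 0.031 0.029] tau [ -0.095 -33.213 -17.778   0.796  -1.363  -0.067] [0.104 0.081 0.514 0.164 0.101 0.198]
```

Emit:
step_arm --moves '[0,0,0,0,-1,0,1,0,0,0,0,-1,0,1,0,0,0,0,-1,0,1,0,0,0,0,-1,0,1,0,0,0,0,-1,0,1,0,0,0,0,-1,0,1,0,0,0,0,0,0,1,0,0,0,0,0,0,1]'

```text
time: 6.02
tool_pos: [488.4, -76.1, 111.0]
tcp_rot: [3.132, 0.015, 0.05]
contact_force: [-0.2, 0.2, -1.3]
grip_width: 61.8
```

```bash
python3 -c "
from h import *
avg(8,'level+')"
```

```text
level+ t 6.0167 [487.4 -76.4 111.5] rot [3.132 0.016 0.049] 
 F [-0.05 -0.13 -1.78] [0.56 0.28 0.38] M [ 0.048  0.001 -0.002] [0.017 0.041 0.023] tau [ 9.1000e-02 -4.3453e+01 -2.0688e+01 -3.4000e-02  3.7000e-02  2.3000e-02] [0.056 0.145 0.389 0.044 0.11  0.042]
```

Emit:
step_arm --moves '[0,0,0,0,-1,0,1,0,0,0,0,-1,0,1,0,0,0,0,-1,0,1,0,0,0,0,-1,0,1,0,0,0,0,-1,0,1,0,0,0,0,-1,0,1,0,0,0,0,0,0,1,0,0,0,0,0,0,1]'

```text
time: 7.08
tool_pos: [486.4, -77.0, 112.6]
tcp_rot: [3.13, 0.447, 0.041]
contact_force: [0.5, -0.3, -2.4]
grip_width: 61.7
```

```bash
python3 -c "
from h import *
avg(8,'tilt-')"
```

```text
tilt- t 7.0833 [485.8 -77.2 113.8] rot [3.13  0.447 0.041] 
 F [-0.13  0.12 -1.74] [0.5  0.28 0.39] M [ 0.061 -0.362  0.006] [0.015 0.032 0.017] tau [ 6.1000e-02 -5.4658e+01 -2.0418e+01 -5.3500e-01  2.1290e+00 -1.1000e-02] [0.045 0.378 0.186 0.019 0.101 0.01 ]
```

Emit:
step_arm --moves '[0,0,0,0,1,0,1,0,0,0,0,1,0,1,0,0,0,0,1,0,1,0,0,0,0,1,0,1,0,0,0,0,1,0,1,0,0,0,0,1,0,1,0,0,0,0,0,0,1,0,0,0,0,0,0,1]'

```text
time: 8.15
tool_pos: [484.7, -77.2, 115.1]
tcp_rot: [3.129, 0.008, 0.045]
contact_force: [0.2, -0.0, -2.3]
grip_width: 61.7
```

```bash
python3 -c "
from h import *
avg(8,'level-')"
```

```text
level- t 8.15 [485.6 -77.  114.1] rot [3.129 0.009 0.046] 
 F [ 0.07  0.31 -2.03] [0.37 0.59 0.47] M [ 0.055  0.04  -0.01 ] [0.031 0.035 0.04 ] tau [-5.7000e-02 -4.3462e+01 -2.0387e+01  3.0000e-03 -9.2000e-02 -1.0000e-02] [0.059 0.251 0.354 0.028 0.113 0.027]
```

Emit:
step_arm --moves '[0,0,0,0,1,0,1,0,0,0,0,0.7,0,1,0,0,0,0,0,0,1,0,0,0,0,0,0,1,0,0,0,0,0,0,1,0,0,0,0,0,0,1,0,0,0,0,0,0,1]'

```text
time: 9.13
tool_pos: [487.2, -77.0, 113.3]
tcp_rot: [3.129, -0.109, 0.048]
contact_force: [-0.7, -0.2, -2.0]
grip_width: 61.5
```

```bash
python3 -c "
from h import *
avg(20,'small+')"
```

```text
small+ t 9.1333 [486.9 -77.  113.3] rot [ 3.129 -0.109  0.048] 
 F [ 0.04  0.04 -1.9 ] [0.6  0.41 0.49] M [ 0.025  0.1   -0.005] [0.02  0.026 0.03 ] tau [ 0.0000e+00 -4.0197e+01 -2.0271e+01  1.6900e-01 -5.8700e-01  7.0000e-03] [0.016 0.062 0.072 0.004 0.019 0.003]
```

Emit:
step_arm --moves '[0,0,0,0,-1,0,1,0,0,0,0,-1,0,1,0,0,0,0,-1,0,1,0,0,0,0,0,0,1,0,0,0,0,0,0,1,0,0,0,0,0,0,1,0,0,0,0,0,0,1,0,0,0,0,0,0,1]'

```text
time: 10.8
tool_pos: [485.1, -76.7, 113.0]
tcp_rot: [3.13, 0.104, 0.045]
contact_force: [0.6, 0.8, -1.2]
grip_width: 62.1
```

```bash
python3 -c "
from h import *
avg(20,'small-')"
```

```text
small- t 10.8 [485.6 -76.8 113. ] rot [3.129 0.105 0.045] 
 F [ 0.01 -0.02 -2.  ] [0.56 0.55 0.56] M [ 0.039 -0.05   0.002] [0.025 0.038 0.031] tau [ 1.0000e-03 -4.5809e+01 -2.0597e+01 -1.3300e-01  4.1200e-01 -5.0000e-03] [0.02  0.11  0.075 0.004 0.014 0.003]
```

Emit:
step_arm --moves '[0,0,0,0,-1,0,1,0,0,0,0,-0.6,0,1,0,0,0,0,0,0,1,0,0,0,0,0,0,1,0,0,0,0,0,0,1,0,0,0,0,0,0,1,0,0,0,0,0,0,1,0,0,0,0,0,0,1]'

```text
time: 12.47
tool_pos: [484.6, -76.7, 113.2]
tcp_rot: [3.129, 0.217, 0.043]
contact_force: [-0.6, -0.1, -1.8]
grip_width: 61.7
```

```bash
python3 -c "
from h import *
avg(16,'mid-')"
```

```text
mid- t 12.4667 [484.8 -76.7 113. ] rot [3.129 0.218 0.043] 
 F [-0.1   0.01 -1.79] [0.57 0.44 0.5 ] M [ 0.034 -0.149 -0.009] [0.022 0.033 0.031] tau [-2.0000e-03 -4.8825e+01 -2.0556e+01 -2.7900e-01  9.8100e-01 -9.0000e-03] [0.008 0.073 0.033 0.002 0.012 0.001]
```

Emit:
step_arm --moves '[0,0,0,0,1,0,1,0,0,0,0,1,0,1,0,0,0,0,1,0,1,0,0,0,0,1,0,1,0,0,0,0,1,0,1,0,0,0,0,1,0,1,0,0,0,0,0,0,1,0,0,0,0,0,0,1]'

```text
time: 13.93
tool_pos: [484.7, -76.7, 113.0]
tcp_rot: [3.127, -0.217, 0.049]
contact_force: [0.7, -0.1, -1.6]
grip_width: 61.8
```

Emit:
step_arm --moves '[0,0,0,0,0,0,1,0,0,0,0,0,0,1,0,0,0,0,0,0,1,0,0,0,0,0,0,1,0,0,0,0,0,0,1]'

```text
time: 14.35
tool_pos: [487.1, -77.0, 113.4]
tcp_rot: [3.127, -0.213, 0.05]
contact_force: [-1.0, 0.2, -1.0]
grip_width: 61.7
```

```bash
python3 -c "
from h import *
avg(16,'mid+')"
```

```text
mid+ t 14.35 [486.6 -77.  113.5] rot [ 3.127 -0.214  0.049] 
 F [ 0.17 -0.06 -1.73] [0.63 0.29 0.45] M [0.018 0.196 0.006] [0.023 0.033 0.033] tau [ 7.0000e-03 -3.7508e+01 -1.9863e+01  3.3500e-01 -1.0430e+00  1.3000e-02] [0.013 0.064 0.078 0.005 0.019 0.003]
```

The estimate for tin 1 (right) isn't conclusive, so I'll put it back and measure the middle tin for comparison.

Emit:
step_arm --moves '[0,0,0,0,-1,0,1,0,0,0,0,-1,0,1,0,0,0,0,-0.9,0,1,0,0,0,0,0,0,1,0,0,0,0,0,0,1]'

```text
time: 15.57
tool_pos: [485.7, -77.2, 113.4]
tcp_rot: [3.127, -0.004, 0.045]
contact_force: [-0.6, -0.8, -2.1]
grip_width: 61.9
```

```bash
python3 -c "
from h import *
plan([491,-75,16],[np.pi,0,0.052]); shot('scene','pics/s3.png')
a=cv2.imread('pics/s3.png')[100:220,180:370]
cv2.imwrite('pics/s3c.png',cv2.resize(a,None,fx=4,fy=4,interpolation=cv2.INTER_CUBIC))"
```

```text
t 15.5667 pos [485.7 -77.2 113.4] rot [ 3.127 -0.004  0.045] F [-0.64 -0.8  -2.07] M [-0.034 -0.044 -0.016] w 61.9
shift now-axes [ 0.25 -0.17  4.87] final-axes [ 0.27 -0.09  4.87] turn [ 0.21 -0.05 -0.1 ]
```

View pics/s3c.png

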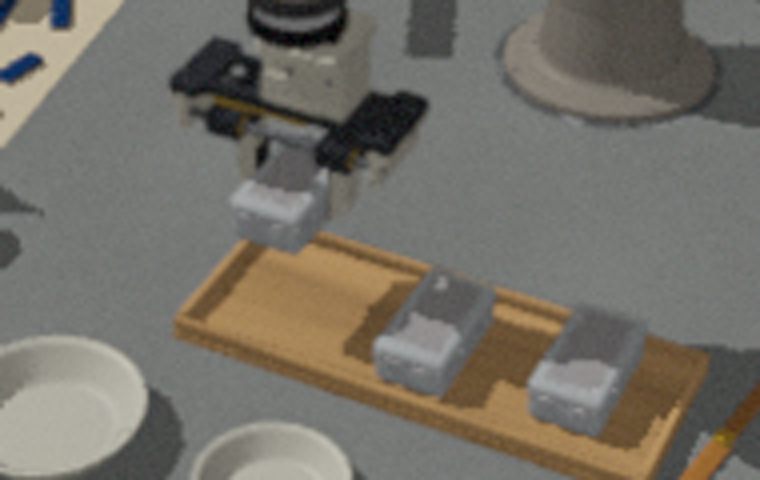

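Emit:
step_arm --moves '[0.1,-0.1,1,0.1,0,-0.1,1,0.1,0,1,0,0,0,1,0,0,1,0,0,0,1,0,0,0.9,0,0,0,1,0,0,0.4,0,0,0,1,0,0,0,0,0,0,1]'

```text
time: 16.12
tool_pos: [489.2, -75.9, 26.1]
tcp_rot: [3.133, -0.016, 0.051]
contact_force: [-0.5, 0.2, -1.2]
grip_width: 61.7
```

```bash
python3 -c "
from h import *
plan([491,-75,16],[np.pi,0,0.052])"
```

```text
t 16.1167 pos [489.2 -75.9  26.1] rot [ 3.133 -0.016  0.051] F [-0.54  0.24 -1.22] M [0.035 0.053 0.04 ] w 61.7
shift now-axes [ 0.09 -0.05  0.5 ] final-axes [ 0.09 -0.04  0.5 ] turn [ 0.12 -0.23 -0.02]
```

Emit:
step_arm --moves '[0,0,0.3,0.1,-0.15,0,1,0,0,0.15,0,0,0,1,0,0,0.1,0,0,0,1,0,0,0,0,0,0,1]'

```text
time: 16.45
tool_pos: [490.0, -76.5, 16.5]
tcp_rot: [3.14, -0.009, 0.05]
contact_force: [0.0, 0.0, -1.8]
grip_width: 62.2
```

```bash
python3 -c "
from h import *
plan([491,-75,16],[np.pi,0,0.052])"
```

```text
t 16.45 pos [490.  -76.5  16.5] rot [ 3.14  -0.009  0.05 ] F [ 0.01  0.04 -1.77] M [ 0.056 -0.02   0.01 ] w 62.2
shift now-axes [ 0.05 -0.07  0.03] final-axes [ 0.05 -0.07  0.03] turn [ 0.02 -0.12 -0.03]
```

Emit:
step_arm --moves '[0,0,0.1,0,-0.1,0,1,0,0,0,0,0,0,1,0,0,0,0,0,0,-1,0,0,0,0,0,0,-1,0,0,0,0,0,0,-1,0,0,0,0,0,0,-1]'

```text
time: 16.95
tool_pos: [492.5, -77.1, 18.4]
tcp_rot: [3.138, -0.008, 0.051]
contact_force: [0.4, 0.1, 0.5]
grip_width: 84.0
```

Emit:
step_arm --moves '[0,0,0,0,0,0,-1,0,0,0,0,0,0,-1,0,0,-1,0,0,0,-1,0,0,-1,0,0,0,-1,0,0,-1,0,0,0,-1,0,0,-1,0,0,0,-1]'

```text
time: 17.45
tool_pos: [488.7, -75.9, 96.5]
tcp_rot: [3.141, 0.003, 0.05]
contact_force: [-0.3, 0.4, 0.0]
grip_width: 91.9
```

```bash
python3 -c "
from h import *
plan([480,47,98],[np.pi,0,0.052]);shot('wrist','pics/w3.png')"
```

```text
t 17.45 pos [488.7 -75.9  96.5] rot [3.141e+00 3.000e-03 5.000e-02] F [-0.25  0.39  0.01] M [0.03  0.002 0.025] w 91.9
shift now-axes [-0.13 -6.16 -0.08] final-axes [-0.11 -6.16 -0.08] turn [ 0.    0.04 -0.02]
```

View pics/w3.png

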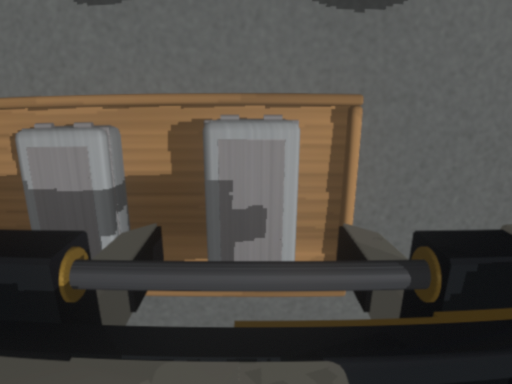

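The wrist view shows tin 1 flat in the tray (top edge at (205–298,118)). Next is the middle tin.

Emit:
step_arm --moves '[0,-1,0,0,0,0,-1,0,-1,0,0,0,0,-1,0,-1,0,0,0,0,-1,0,-1,0,0,0,0,-1,0,-1,0,0,0,0,-1,0,-0.9,0,0,0,0,-1,0,0,0,0,0,0,-1,0,0,0,0,0,0,-1]'

```text
time: 18.17
tool_pos: [486.7, 44.5, 102.0]
tcp_rot: [3.137, -0.01, 0.048]
contact_force: [0.3, -0.2, -0.1]
grip_width: 91.5
```

```bash
python3 -c "
from h import *
im,p=shot('wrist','pics/w4.png');plan([480,47,15],[np.pi,0,0.052]);print(p)"
```

```text
t 18.2167 pos [486.7  44.4 101.9] rot [ 3.137 -0.01   0.047] F [-0.07  0.38  0.55] M [ 0.038  0.066 -0.005] w 91.5
shift now-axes [-0.37 -0.17  4.34] final-axes [-0.33 -0.15  4.35] turn [ 0.07 -0.15 -0.07]
(array([486.74556321,  44.53320625, 101.97638038]), array([ 3.13665263, -0.01047295,  0.04793146]))
```

View pics/w4.png

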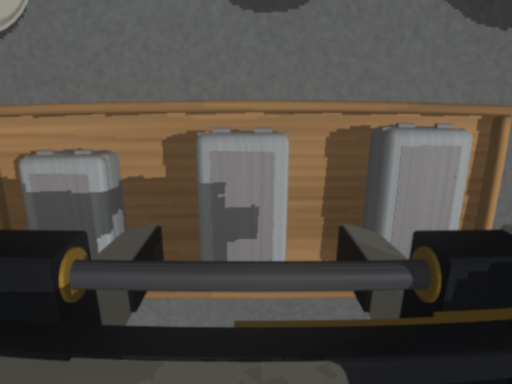

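Emit:
step_arm --moves '[-0.2,-0.15,1,0.05,-0.1,0,-1,-0.1,0,1,0,0,0,-1,0,0,1,0,0,0,-1,0,0,0.7,0,0,0,-1,0,0,0.35,0,0,0,-1,0,0,0,0,0,0,-1]'

```text
time: 18.72
tool_pos: [483.5, 41.3, 18.8]
tcp_rot: [3.139, -0.008, 0.042]
contact_force: [-0.6, 0.1, 0.4]
grip_width: 91.6
```

```bash
python3 -c "
from h import *
plan([481,47,15.5],[np.pi,0,0.052])"
```

```text
t 18.7167 pos [483.5  41.3  18.8] rot [ 3.139 -0.008  0.042] F [-0.58  0.1   0.45] M [ 0.024  0.035 -0.012] w 91.6
shift now-axes [-0.12 -0.29  0.17] final-axes [-0.11 -0.29  0.17] turn [ 0.04 -0.12 -0.14]
```

Emit:
step_arm --moves '[-0.1,-0.3,0.15,0,-0.1,-0.1,-1,0,0,0,0,0,0,-1,0,0,0,0,0,0,1,0,0,0,0,0,0,1,0,0,0,0,0,0,1,0,0,0,0,0,0,1,0,0,0,0,0,0,1,0,0,0,0,0,0,1]'

```text
time: 19.38
tool_pos: [483.5, 46.6, 18.8]
tcp_rot: [3.138, -0.006, 0.049]
contact_force: [0.5, -0.0, -1.7]
grip_width: 61.5
```

Emit:
step_arm --moves '[0,0,0,0,0,0,1,0,0,-0.4,0,0,0,1,0,0,-1,0,0,0,1,0,0,-1,0,0,0,1,0,0,-1,0,0,0,1,0,0,-1,0,0,0,1,0,0,-0.4,0,0,0,1,0,0,0,0,0,0,1]'

```text
time: 20.05
tool_pos: [480.6, 46.9, 119.5]
tcp_rot: [3.139, -0.0, 0.049]
contact_force: [1.1, -0.3, -2.2]
grip_width: 61.9
```

```bash
python3 -c "
from h import *
plan([481,47,115],[np.pi,0,0.052])"
```

```text
t 20.05 pos [480.6  46.9 119.5] rot [ 3.139 -0.     0.049] F [ 1.13 -0.32 -2.17] M [0.033 0.027 0.021] w 61.9
shift now-axes [ 0.02 -0.    0.22] final-axes [ 0.02 -0.    0.22] turn [ 0.04 -0.   -0.04]
```

Emit:
step_arm --moves '[0,0,0,0,1,0,1,0,0,0,0,0.6,0,1,0,0,0,0,0,0,1,0,0,0,0,0,0,1,0,0,0,0,0,0,1,0,0,0,0,0,0,1,0,0,0,0,0,0,1]'

```text
time: 20.63
tool_pos: [479.4, 46.8, 116.4]
tcp_rot: [3.139, -0.108, 0.049]
contact_force: [0.1, 0.9, -3.2]
grip_width: 61.9
```

```bash
python3 -c "
from h import *
avg(18,'small+')"
```

```text
small+ t 20.6333 [479.2  46.8 116.8] rot [ 3.139 -0.11   0.049] 
 F [-0.04  0.09 -2.28] [0.38 0.48 0.63] M [ 0.016  0.135 -0.013] [0.027 0.03  0.033] tau [ 1.0000e-03 -3.9128e+01 -2.0369e+01  7.9000e-02 -6.4800e-01  5.0000e-03] [0.015 0.113 0.04  0.001 0.011 0.001]
```

Emit:
step_arm --moves '[0,0,0,0,-1,0,1,0,0,0,0,-1,0,1,0,0,0,0,-1,0,1,0,0,0,0,0,0,1,0,0,0,0,0,0,1,0,0,0,0,0,0,1,0,0,0,0,0,0,1,0,0,0,0,0,0,1]'

```text
time: 22.2
tool_pos: [477.5, 47.0, 116.6]
tcp_rot: [3.139, 0.104, 0.048]
contact_force: [-0.1, 0.8, -1.8]
grip_width: 61.6
```

```bash
python3 -c "
from h import *
avg(18,'small-')"
```

```text
small- t 22.2 [478.   47.  116.5] rot [3.139 0.105 0.048] 
 F [ 0.01  0.14 -2.09] [0.49 0.48 0.42] M [ 0.029 -0.071  0.003] [0.027 0.026 0.028] tau [-3.0000e-03 -4.4794e+01 -2.0569e+01 -2.1000e-02  4.6800e-01 -4.0000e-03] [0.018 0.114 0.095 0.001 0.024 0.001]
```

The middle tin swings by 0.206 N m in M and 1.116 in tau5. Tin 1 gave 0.150 and 0.999, which matches loose mass shifting in tin 1. The middle tin is silent, so I'll set it back.

Emit:
step_arm --moves '[0,0,0,0,1,0,1,0,0,0,0,0.4,0,1,0,0,0,0,0,0,1,0.1,0,1,0,0,0,1,0.1,0,1,0,0,0,1,0,0,1,0,0,0,1,0,0,1,0,0,0,1,0,0,0,0,0,0,1]'

```text
time: 23.77
tool_pos: [484.8, 46.7, 35.8]
tcp_rot: [3.138, 0.0, 0.049]
contact_force: [-1.6, -0.1, -3.1]
grip_width: 61.8
```

```bash
python3 -c "
from h import *
plan([482,47,19],[np.pi,0,0.050])"
```

```text
t 23.7667 pos [484.8  46.7  35.8] rot [3.138 0.    0.049] F [-1.59 -0.08 -3.09] M [ 0.055  0.127 -0.034] w 61.8
shift now-axes [-0.14 -0.02  0.84] final-axes [-0.14 -0.02  0.84] turn [ 0.05  0.01 -0.02]
```

Emit:
step_arm --moves '[0,0,0.4,0,0,0,1,0,0,0.3,0,0,0,1,0,0,0.1,0,0,0,1,0,0,0.05,0,0,0,1,0,0,0,0,0,0,1]'

```text
time: 24.18
tool_pos: [486.6, 46.6, 19.3]
tcp_rot: [3.138, -0.001, 0.049]
contact_force: [0.3, 0.6, -2.8]
grip_width: 61.9
```

```bash
python3 -c "
from h import *
plan([482,47,19],[np.pi,0,0.050])"
```

```text
t 24.1833 pos [486.6  46.6  19.3] rot [ 3.138e+00 -1.000e-03  4.900e-02] F [ 0.31  0.59 -2.78] M [0.061 0.036 0.01 ] w 61.9
shift now-axes [-0.23 -0.03  0.02] final-axes [-0.23 -0.03  0.02] turn [ 0.05 -0.01 -0.02]
```

Emit:
step_arm --moves '[0,0,0.05,0,0,0,1,0,0,0,0,0,0,-1,0,0,0,0,0,0,-1,0,0,0,0,0,0,-1,0,0,0,0,0,0,-1,0,0,0,0,0,0,-1,0,0,0,0,0,0,-1]'

```text
time: 24.77
tool_pos: [489.2, 46.5, 21.4]
tcp_rot: [3.137, -0.008, 0.049]
contact_force: [0.6, 0.5, 0.5]
grip_width: 91.0
```

Emit:
step_arm --moves '[0,0,-1,0,0,0,-1,0,0,-1,0,0,0,-1,0,0,-1,0,0,0,-1,0,0,-1,0,0,0,-1,0,0,0,0,0,0,-1]'

```text
time: 25.18
tool_pos: [487.4, 46.8, 103.4]
tcp_rot: [3.138, -0.003, 0.049]
contact_force: [1.6, 0.0, 0.2]
grip_width: 91.9
```

```bash
python3 -c "
from h import *
im,p=shot('wrist','pics/w5.png');plan([491,-75,98],[np.pi,0,0.052])"
```

```text
t 25.2333 pos [486.6  46.8 101.8] rot [ 3.138e+00 -1.000e-03  4.900e-02] F [ 0.44  0.38 -0.24] M [ 0.031 -0.023  0.   ] w 91.9
shift now-axes [-0.07  6.09  0.22] final-axes [-0.09  6.1   0.19] turn [ 0.06 -0.02 -0.05]
```

View pics/w5.png

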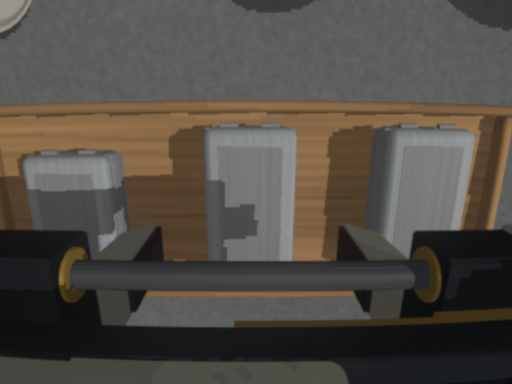

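The middle tin is flat in the tray at (205–295,130). Going back to tin 1.

Emit:
step_arm --moves '[0,1,0,0,0,0,-1,0,1,0,0,0,0,-1,0,1,0,0,0,0,-1,0,1,0,0,0,0,-1,0,1,0.1,0,0,0,-1,0,0.8,0.1,0,0,0,-1,0,0,0,0,0,0,-1]'

```text
time: 25.82
tool_pos: [488.9, -71.9, 91.5]
tcp_rot: [3.14, 0.007, 0.053]
contact_force: [-0.2, 0.9, -0.2]
grip_width: 92.1
```

```bash
python3 -c "
from h import *
plan([491,-76,16],[np.pi,0,0.050])"
```

```text
t 25.8167 pos [488.9 -71.9  91.5] rot [3.14  0.007 0.053] F [-0.15  0.9  -0.24] M [0.05  0.015 0.015] w 92.1
shift now-axes [0.12 0.21 3.77] final-axes [0.09 0.21 3.77] turn [0.02 0.1  0.04]
```

Emit:
step_arm --moves '[0,0.1,1,0,0.05,0,-1,0,0,1,0,0,0,-1,0,0,1,0,0,0,-1,0,0,0.4,0,0,0,-1,0,0,0.1,0,0,0,-1,0,0,0,0,0,0,-1]'

```text
time: 26.32
tool_pos: [486.2, -72.2, 15.1]
tcp_rot: [-3.14, 0.009, 0.05]
contact_force: [-0.2, 0.2, 0.1]
grip_width: 92.2
```

```bash
python3 -c "
from h import *
plan([491,-76,16],[np.pi,0,0.050])"
```

```text
t 26.3167 pos [486.2 -72.2  15.1] rot [-3.14   0.009  0.05 ] F [-0.23  0.25  0.09] M [ 0.048 -0.013  0.013] w 92.2
shift now-axes [ 0.23  0.2  -0.05] final-axes [ 0.23  0.2  -0.04] turn [-0.02  0.12 -0.01]
```

Emit:
step_arm --moves '[0.2,0.15,0,0,0.1,0,-1,0,0,0,0,0,0,1,0,0,0,0,0,0,1,0,0,0,0,0,0,1,0,0,0,0,0,0,1,0,0,0,0,0,0,1,0,0,0,0,0,0,1]'

```text
time: 26.9
tool_pos: [493.1, -75.1, 18.6]
tcp_rot: [3.141, -0.005, 0.051]
contact_force: [-0.5, 0.4, -2.0]
grip_width: 61.8
```

Emit:
step_arm --moves '[0,0,0,0,0,0,1,0,0,-0.4,0,0,0,1,0,0,-1,0,0,0,1,0,0,-1,0,0,0,1,0,0,-1,0,0,0,1,0,0,-1,0,0,0,1,0,0,-1,0,0,0,1,0,0,0,0,0,0,1]'

```text
time: 27.57
tool_pos: [490.2, -74.4, 132.0]
tcp_rot: [-3.14, 0.001, 0.05]
contact_force: [0.7, -0.7, -1.2]
grip_width: 62.5
```

```bash
python3 -c "
from h import *
plan([685,18,120],[np.pi,0,0.050])"
```

```text
t 27.5667 pos [490.2 -74.4 132. ] rot [-3.14e+00  1.00e-03  5.00e-02] F [ 0.7  -0.71 -1.19] M [-0.    -0.057 -0.015] w 62.5
shift now-axes [ 9.96 -4.12  0.6 ] final-axes [ 9.96 -4.13  0.6 ] turn [-0.03  0.02  0.01]
```

Brisk shake along the long axis, then repeat the measurement.

Emit:
step_arm --moves '[1,0,0,0,0,0,1,1,0,0,0,0,0,1,-1,0,0,0,0,0,1,-1,0,0,0,0,0,1,1,0,0,0,0,0,1,1,0,0,0,0,0,1,-1,0,0,0,0,0,1,-1,0,0,0,0,0,1]'

```text
time: 28.23
tool_pos: [487.9, -72.9, 126.2]
tcp_rot: [-3.136, 0.01, 0.051]
contact_force: [-1.0, -0.1, -1.8]
grip_width: 61.4
```

Emit:
step_arm --moves '[1,0,0,0,0,0,1,1,0,0,0,0,0,1,-1,0,0,0,0,0,1,-1,0,0,0,0,0,1,1,0,0,0,0,0,1,1,0,0,0,0,0,1,-1,0,0,0,0,0,1,-1,0,0,0,0,0,1]'

```text
time: 28.9
tool_pos: [477.0, -69.8, 115.1]
tcp_rot: [-3.128, 0.035, 0.051]
contact_force: [0.1, -0.2, -1.9]
grip_width: 62.1
```

Emit:
step_arm --moves '[0,0,0,0,1,0,1,0,0,0,0,0.6,0,1,0,0,0,0,0,0,1,0,0,0,0,0,0,1,0,0,0,0,0,0,1,0,0,0,0,0,0,1,0,0,0,0,0,0,1]'

```text
time: 29.48
tool_pos: [471.7, -68.7, 110.9]
tcp_rot: [-3.124, -0.068, 0.048]
contact_force: [0.4, 0.3, -1.4]
grip_width: 61.8
```

```bash
python3 -c "
from h import *
avg(18,'small+')"
```

```text
small+ t 29.4833 [471.3 -68.7 111.1] rot [-3.124 -0.069  0.048] 
 F [ 0.12  0.14 -1.85] [0.37 0.36 0.4 ] M [ 0.03   0.072 -0.006] [0.031 0.035 0.025] tau [-0.0000e+00 -3.9770e+01 -1.9917e+01  2.0800e-01 -3.3500e-01  2.0000e-03] [0.017 0.083 0.066 0.004 0.012 0.003]
```

Emit:
step_arm --moves '[0,0,0,0,-1,0,1,0,0,0,0,-1,0,1,0,0,0,0,-1,0,1,0,0,0,0,0,0,1,0,0,0,0,0,0,1,0,0,0,0,0,0,1,0,0,0,0,0,0,1,0,0,0,0,0,0,1]'

```text
time: 31.05
tool_pos: [469.7, -68.5, 110.9]
tcp_rot: [-3.124, 0.145, 0.051]
contact_force: [0.6, 0.4, -1.9]
grip_width: 62.1
```

```bash
python3 -c "
from h import *
avg(18,'small-')"
```

```text
small- t 31.05 [470.1 -68.5 110.8] rot [-3.124  0.146  0.051] 
 F [-0.01  0.09 -1.67] [0.52 0.47 0.52] M [ 0.03  -0.093 -0.007] [0.027 0.037 0.027] tau [-1.0000e-03 -4.5447e+01 -2.0131e+01 -8.4000e-02  6.5200e-01 -8.0000e-03] [0.031 0.111 0.088 0.003 0.034 0.003]
```

Emit:
step_arm --moves '[0,0,0,0,0.9,0,1,0,0,0,0,0.8,0,1,0,0,0,0,0.4,0,1]'

```text
time: 32.2
tool_pos: [471.5, -68.5, 110.3]
tcp_rot: [-3.125, -0.006, 0.049]
contact_force: [-0.1, -1.0, -1.6]
grip_width: 61.4
```

```bash
cat > ser.py <<'E'
from h import *
for i in range(28):
    o=get_obs(); print(round(o["time"],2),o["tcp_rot"][1].round(4),"tau",o["tau"][[1,2,4]].round(3),"M",o["moment"][1].round(3),o["dq"][4].round(4)); capture("wrist")
E
python3 ser.py
```

```text
32.2 -0.006 tau [-40.86  -20.87    0.072] M 0.058 -0.4237
32.25 -0.006 tau [-40.089 -22.414  -0.603] M 0.122 0.0961
32.3 -0.0037 tau [-41.993 -19.483  -0.551] M 0.097 0.0431
32.35 -0.0032 tau [-41.924 -19.408  -0.211] M 0.055 0.0127
32.4 -0.0034 tau [-41.904 -19.584  -0.084] M 0.089 -0.0002
32.45 -0.0036 tau [-41.891 -19.784  -0.055] M 0.066 -0.0043
32.5 -0.0036 tau [-41.859 -19.935  -0.056] M 0.02 -0.0027
32.55 -0.0036 tau [-41.814 -20.031  -0.063] M 0.01 -0.0035
32.6 -0.0036 tau [-41.764 -20.083  -0.07 ] M 0.032 -0.0057
32.65 -0.0035 tau [-41.715 -20.106  -0.074] M 0.054 -0.0024
32.7 -0.0035 tau [-41.672 -20.113  -0.077] M 0.08 -0.0011
32.75 -0.0036 tau [-41.638 -20.11   -0.078] M 0.06 -0.0007
32.8 -0.0036 tau [-41.613 -20.103  -0.079] M 0.084 -0.0029
32.85 -0.0037 tau [-41.595 -20.096  -0.08 ] M -0.006 0.0002
32.9 -0.0037 tau [-41.585 -20.09   -0.081] M 0.06 -0.0013
32.95 -0.0038 tau [-41.579 -20.084  -0.081] M 0.01 -0.0015
33.0 -0.0039 tau [-41.577 -20.08   -0.082] M 0.075 0.0002
33.05 -0.0039 tau [-41.578 -20.078  -0.082] M 0.059 -0.0004
33.1 -0.0039 tau [-41.581 -20.076  -0.082] M 0.083 -0.0009
33.15 -0.0039 tau [-41.585 -20.074  -0.082] M 0.081 0.0008
33.2 -0.004 tau [-41.589 -20.074  -0.082] M 0.083 -0.0008
33.25 -0.0039 tau [-41.592 -20.073  -0.083] M 0.008 -0.001
33.3 -0.004 tau [-41.595 -20.073  -0.083] M 0.095 -0.0002
33.35 -0.004 tau [-41.599 -20.073  -0.082] M 0.095 0.0009
33.4 -0.004 tau [-41.6   -20.073  -0.083] M 0.08 0.0001
33.45 -0.004 tau [-41.603 -20.072  -0.083] M 0.073 0.0023
33.5 -0.0039 tau [-41.603 -20.073  -0.083] M 0.072 -0.0
33.55 -0.004 tau [-41.604 -20.073  -0.083] M 0.087 0.0014
```

Emit:
step_arm --moves '[0,0,0,0,1,0,1,0,0,0,0,0.7,0,1,0,0,0,0,0,0,1,0,0,0,0,0,0,1,0,0,0,0,0,0,1,0,0,0,0,0,0,1,0,0,0,0,0,0,1,0,0,0,0,0,0,1]'

```text
time: 34.27
tool_pos: [473.6, -69.0, 110.7]
tcp_rot: [-3.126, -0.124, 0.048]
contact_force: [-0.3, -0.6, -2.3]
grip_width: 61.8
```

Emit:
step_arm --moves '[0,0,0,0,-0.7,0,1,0,0,0,0,-0.5,0,1,0,0,0,0,-0.4,0,1]'

```text
time: 34.52
tool_pos: [473.0, -69.0, 110.8]
tcp_rot: [-3.126, -0.007, 0.049]
contact_force: [0.5, -0.4, -1.6]
grip_width: 61.7
```

```bash
python3 ser.py|awk 'NR%3==1'
```

```text
34.52 -0.0072 tau [-42.505 -19.314  -0.547] M -0.039 0.4492
34.67 -0.0095 tau [-41.294 -20.633   0.08 ] M 0.005 -0.0122
34.82 -0.0091 tau [-41.284 -20.189  -0.071] M 0.022 0.0029
34.97 -0.0092 tau [-41.371 -20.016  -0.055] M 0.005 0.0029
35.12 -0.0092 tau [-41.451 -20.011  -0.05 ] M 0.007 -0.0012
35.27 -0.0091 tau [-41.484 -20.027  -0.049] M -0.02 -0.0004
35.42 -0.009 tau [-41.488 -20.035  -0.048] M 0.029 -0.0008
35.57 -0.009 tau [-41.481 -20.037  -0.048] M -0.042 -0.0006
35.72 -0.009 tau [-41.475 -20.038  -0.048] M 0.063 0.0009
35.87 -0.009 tau [-41.472 -20.038  -0.048] M 0.032 0.0026
```

At the same near-level pitch, tau5 differs by about 0.06 N m depending on which way the tin was last tilted, and the balls should give about 0.07. So tin 1 holds the balls. I'll shake it briskly once more and then carry it to the dish.

Emit:
step_arm --moves '[1,0,-0.3,0,0,0,1,1,0,-0.3,0,0,0,1,-1,0,-0.3,0,0,0,1,-1,0,-0.2,0,0,0,1,1,0,-0.2,0,0,0,1,1,0,0,0,0,0,1,-1,0,0,0,0,0,1,-1,0,0,0,0,0,1]'

```text
time: 36.58
tool_pos: [473.0, -68.8, 135.1]
tcp_rot: [-3.124, -0.004, 0.049]
contact_force: [-0.9, 0.4, -1.7]
grip_width: 62.2
```

Emit:
step_arm --moves '[0.5,-0.2,0,0,0,0,1,0.8,-0.3,0,0,0,0,1,0.9,-0.3,0,0,0,0,1,0.9,-0.3,0,0,0,0,1,0.9,-0.3,0,0,0,0,1,0.9,-0.3,0,0,0,0,1,0.9,-0.3,0,0,0,0,1,0.5,-0.2,0,0,0,0,1]'

```text
time: 37.25
tool_pos: [598.3, -16.1, 135.3]
tcp_rot: [-3.122, 0.001, 0.046]
contact_force: [0.2, 0.2, -1.7]
grip_width: 61.6
```

```bash
python3 -c "
from h import *
plan([685,18,140],[np.pi,0,0.050])"
```

```text
t 37.25 pos [598.3 -16.1 135.3] rot [-3.122e+00  1.000e-03  4.600e-02] F [ 0.19  0.25 -1.69] M [0.012 0.016 0.01 ] w 61.6
shift now-axes [ 4.41 -1.51 -0.21] final-axes [ 4.41 -1.48 -0.23] turn [-0.28  0.02 -0.06]
```

Emit:
step_arm --moves '[0.8,-0.3,-0.1,-0.1,0,0,1,0.8,-0.3,-0.1,-0.1,0,0,1,0.8,-0.3,0,0,0,0,1,0.8,-0.2,0,0,0,0,1,0.6,-0.2,0,0,0,0,1,0.3,-0.1,0,0,0,0,1,0,0,0,0,0,0,1,0,0,0,0,0,0,1]'

```text
time: 37.92
tool_pos: [686.6, 21.2, 136.0]
tcp_rot: [-3.136, 0.002, 0.047]
contact_force: [0.4, -0.7, -1.5]
grip_width: 62.1
```

```bash
python3 -c "
from h import *
plan([685,18,140],[np.pi,0,0.050]);shot('top','pics/t6.png');shot('scene','pics/s6.png')"
```

```text
t 37.9167 pos [686.6  21.2 136. ] rot [-3.136e+00  2.000e-03  4.700e-02] F [ 0.37 -0.74 -1.46] M [ 0.027  0.064 -0.006] w 62.1
shift now-axes [-0.09  0.16 -0.2 ] final-axes [-0.09  0.16 -0.2 ] turn [-0.08  0.03 -0.04]
```

View pics/s6.png

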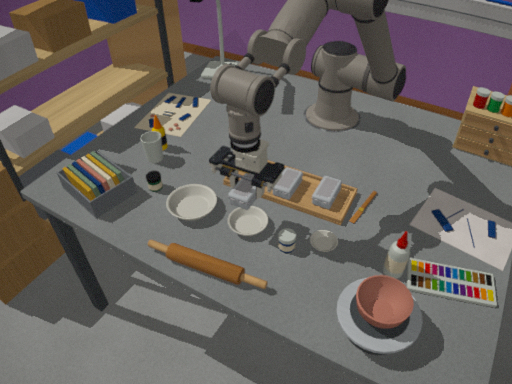

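View pics/t6.png

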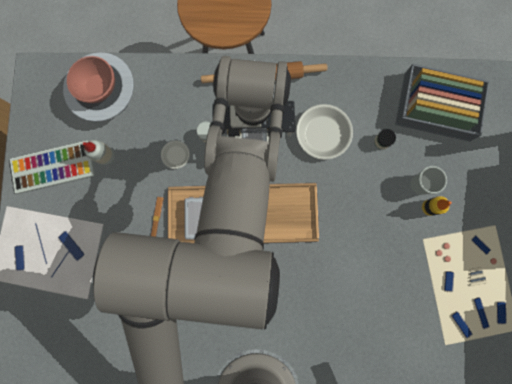

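The scene view shows the tin at about (242,192), above the middle dish at (248,222). The other two tins are in the tray and the bystanders haven't moved. I'll check the tilt close up and let it settle.

Emit:
step_arm --moves '[0,0,0,0,0,0,1,0,0,0,0,0,0,1,0,0,0,0,0,0,1,0,0,0,0,0,0,1,0,0,0,0,0,0,1,0,0,0,0,0,0,1,0,0,0,0,0,0,1,0,0,0,0,0,0,1]'

```text
time: 38.68
tool_pos: [684.7, 19.6, 137.4]
tcp_rot: [-3.136, 0.003, 0.045]
contact_force: [0.8, 0.7, -1.5]
grip_width: 61.6
```

```bash
python3 -c "
from h import *
plan([685,18,140],[np.pi,0,0.050]);shot('scene','pics/s7.png');shot('wrist','pics/w7.png')
plan([685,18,140],[np.pi,0,0.050])
a=cv2.imread('pics/s7.png')[130:250,190:370]
cv2.imwrite('pics/s7c.png',cv2.resize(a,None,fx=4.4,fy=4.4,interpolation=cv2.INTER_CUBIC))"
```

```text
t 38.6833 pos [684.7  19.6 137.4] rot [-3.136e+00  3.000e-03  4.500e-02] F [ 0.78  0.74 -1.49] M [-0.017  0.024  0.002] w 61.6
shift now-axes [ 0.01  0.08 -0.13] final-axes [ 0.01  0.08 -0.13] turn [-0.08  0.04 -0.07]
t 38.7833 pos [684.7  19.6 137.3] rot [-3.136e+00  3.000e-03  4.500e-02] F [-0.29 -0.06 -1.89] M [0.025 0.033 0.017] w 61.9
shift now-axes [ 0.01  0.08 -0.13] final-axes [ 0.01  0.08 -0.13] turn [-0.08  0.04 -0.07]
```

View pics/s7c.png

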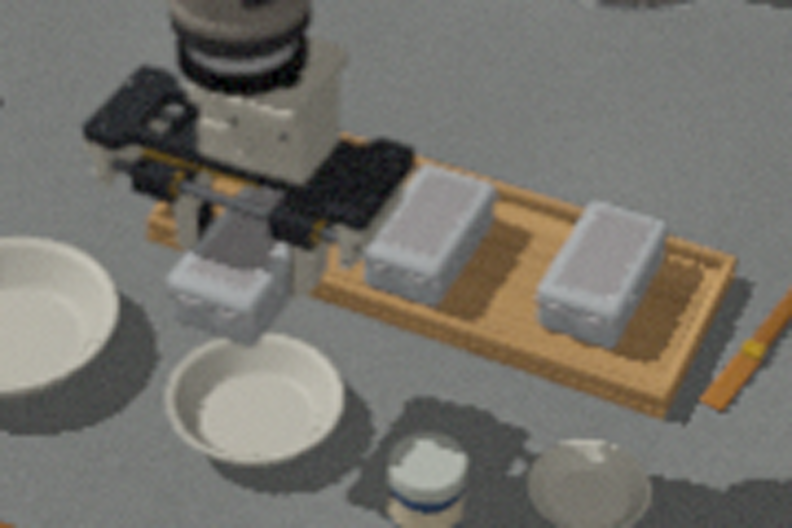

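View pics/w7.png

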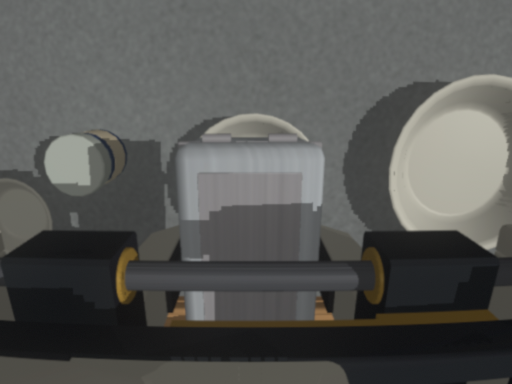

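```bash
python3 -c "
from plant import *
print(close_job())"
```

```text
the job is handed in; nothing more can be done
None
```

I identified the rattling tin as the right-hand one (world y about -72 mm), and it is now held over the middle dish. The job was handed in at about 38.8 s of 72 s, with no verdict reported. The middle tin tested as clay and is back upright in the tray; the left tin was never lifted.

**How I decided:** I judged the tins from force and torque readings while tilting and shaking, not from sound.
- **Right tin:** At nearly the same level pitch, the wrist-joint torque differed by about 0.06 N m depending on which way the tin had last been tilted. The three balls shifting should give about 0.07 N m.
- **Middle tin:** It was only tilted, not shaken briskly. Its moment swung more than the right tin's (0.206 N m against 0.150 and 0.165), as expected if nothing moves inside.

**Shaking:** I shook the right tin briskly along its long axis in two bouts while it was held clear of the tray. I could not read the ball contact force, so I have no direct measurement of the knock itself.

**Last checks:**
- **Position:** The tool tip was at (684.7, 19.6, 137.3) mm, with the dish centre measured at about (685, 18). The tin's underside was about 127 mm above the table.
- **Pose:** The tool was within 0.01 rad of vertical and not moving, and the tin was still gripped.
- **Surroundings:** The pictures showed the tin level above the dish, both other tins flat in the tray, and no bystander moved.

**Disagreement:** An early comparison of small and medium tilts on the right tin was inconsistent. The moment readings pointed to balls, but the joint torques showed almost nothing, so I repeated the test before deciding.

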